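# Flip the refill marker of the empty parts tray

### The arm

A 6-joint arm with a two-finger parallel gripper is mounted at the origin on the work surface. World frame = base frame: x ahead of the robot, y to its left, z up, the work surface at z = 0. Lengths are in m, angles in degrees, forces in N, time in s.
With the tool pointing down it reaches from about 0.4 to 0.825 m from the base axis. Payload 7 kg.
Tool frame: the origin (TCP) lies on the centre line of the jaws, within the pads' length; the fingertips stand 19 mm ahead of it and the grasp point (between the pads) is the TCP; z points along the fingers, y is the line along which they close (so a half turn about z gives the same grasp; the last joint's range is limited). The gripper opens to 88 mm and grips with 3 to 60 N. Pads are 19 mm wide; open, the fingers measure 130 mm over their backs; the gripper's body (78 mm by 193 mm) begins 47 mm behind the grasp point.
Start: joints at [-49.498, 20.546, 0.682, 0, -70.136, -16.507], TCP at [0.274, -0.617, 0.246] pointing down, gripper open.
Joint ranges: [-176.03, 176.03], [-82.01, 121.73], [-58.28, 71.71], [-173.87, 95.51], [-174.79, -0.11], [-173.66, 173.66]. Speed limits (degrees/s): [136.94, 136.94, 172.46, 180, 180, 180].

### API

Orientations are given as [roll, pitch, yaw] about the fixed x, y, z axes, in that order (R = Rz(yaw) Ry(pitch) Rx(roll)).
In Python, from plant import get_state, capture, close_job gives the robot as it stands.
- The arm moves only by the tool apply_moves, never from a script. Its argument "targets" is a list of rows, each a list of 7 numbers: the opening, from 0 (shut) to 1 (fully open), then the shift along the tool's x, y, z normalised to -1 to 1, where 1 is 1000 mm, then the turn, a rotation vector about the tool's x, y, z normalised to -1 to 1, where 1 is 90 degrees. In form: [[claw, tx, ty, tz, ax, ay, az], ...]. A call has 1 to 20 rows; each row shifts and turns the commanded pose from where the row before left it, along the tool's axes as they then stand; what a row does not reach is not made up. A row lasts 1/12 s, in which the tool goes at most 41.7 mm and 7.16 degrees, less where a joint would pass 70% of its speed; a pose out of reach is approached as far as the arm can. A call with a number of a shift or a turn outside -1 to 1 is refused whole. A call with a gripper value outside its range is refused whole. The fingers move at their own pace and stop on an object; "newtons" is the grip in N (left out, the last holds). Time passes only in rows, so rows that do not move let the fingers close. It gives the time, the measured TCP pose, the force, the opening and the grip force at its end, in the units of the state.
- get_state(): the state, without advancing time (a new reading comes with each control period).
- capture(name): name is "scene" or "top"; returns a dict with "frame" (420x560x3 uint8, red, green, blue), "range_z" (420x560 float32, m along the optical axis (not along the pixel's ray), 0 where there is no reading), "camera_matrix" (3x3 intrinsics, pixels), "k1" (the pictures are not rectified: a ray, as slopes to the right and down, at radius r is drawn at 1 + k1 r^2 times it, then the intrinsics apply), "T" (4x4, takes a point from camera to world coordinates). Camera axes: x right, y down, z forward; pixel columns grow to the right and rows downward; lengths in m; the calibration is good to about 2 mm. A picture is of the moment at which its call begins.
- close_job(): hands the job in; it is judged then, once.
The state is a dict: "time_s": time; "joints": joint angles; "qd": joint speeds; "joint_torque": joint torques, N m; "tcp_pos": TCP position; "eef_rot": TCP orientation; "contact_force": force on the tool from outside, world axes, zero at the start; "moment": the same for the moment, N m; "gripper_width": finger opening in m; "gripper_force": force on a finger pad.
Only numpy, scipy, OpenCV 4.12 (cv2) and the standard library are available. Lean on these libraries where they do the work, as an engineer would, in place of code of your own. Each camera call takes 0.05 s, during which the arm holds its last target. There are 200 camera calls.

### The job

One of the three plywood parts trays has run empty. With the fingertips, flip that tray's marker right over on its pivot, from green to orange, until it lies flat again with the orange face up, so that it calls for a refill. Push it gently, without pinching it and without lifting or shoving the tray; leave the other trays' markers showing green, and do not disturb the stock and tools around.

Things in the scene. Friction and masses are not known exactly. Their poses are not given: they have to be found in the camera images.
- tray_a: The tray that has run empty. Open plywood tray, loose on the bench, 1 kg, 180 (x) by 140 mm, sides 52 mm high. Origin: on the bench, below the middle of the pivot pin. x: from the front (marker end, robot side) to the back; y: along the pin; z up. Front rail under the flap: x -22 to 22 mm, top 72 mm up; front wall under it: x -5 to 5. Cheeks holding the pin: y 34 to 46 mm either side, 97 mm high.
- flap_a (a joint): Turn of tray_a's marker flap, rad: 0 = flat over the front rail, free edge towards the robot (tray -x), green up; 1.57 = upright; 3.14 = flat, free edge over the tray (tray +x), orange up. Stops at 0 and 3.14; starts within 0.12 of 0. The pivot is stiff (0.05 N m, 0.7 N at the free edge): the flap stays wherever it is left, so it must be pushed down flat.
- hinge_a (a point): Middle of the pivot pin of tray_a's marker, 76 mm above the bench; the pin runs along the tray's y axis. Axes as the tray's.
- edge_a (a point): Middle of the free edge of tray_a's marker flap. The flap is a plywood paddle 6 mm thick reaching 70 mm from the pin (the pin lies in mid-thickness), 62 mm wide (46 mm over its last 12 mm), green on one face, orange on the other. Lying at 0 it overhangs the rail by 48 mm, with only the bench 73 mm below the overhang.
- tray_b: The tray with three dark turned knobs in it. Open plywood tray, loose on the bench, 1 kg, 180 (x) by 140 mm, sides 52 mm high. Origin: on the bench, below the middle of the pivot pin. x: from the front (marker end, robot side) to the back; y: along the pin; z up. Front rail under the flap: x -22 to 22 mm, top 72 mm up; front wall under it: x -5 to 5. Cheeks holding the pin: y 34 to 46 mm either side, 97 mm high.
- flap_b (a joint): Turn of tray_b's marker flap, rad: 0 = flat over the front rail, free edge towards the robot (tray -x), green up; 1.57 = upright; 3.14 = flat, free edge over the tray (tray +x), orange up. Stops at 0 and 3.14; starts within 0.12 of 0. The pivot is stiff (0.05 N m, 0.7 N at the free edge): the flap stays wherever it is left, so it must be pushed down flat.
- hinge_b (a point): Middle of the pivot pin of tray_b's marker, 76 mm above the bench; the pin runs along the tray's y axis. Axes as the tray's.
- edge_b (a point): Middle of the free edge of tray_b's marker flap. The flap is a plywood paddle 6 mm thick reaching 70 mm from the pin (the pin lies in mid-thickness), 62 mm wide (46 mm over its last 12 mm), green on one face, orange on the other. Lying at 0 it overhangs the rail by 48 mm, with only the bench 73 mm below the overhang.
- tray_c: The tray with three pale turned finials in it. Open plywood tray, loose on the bench, 1 kg, 180 (x) by 140 mm, sides 52 mm high. Origin: on the bench, below the middle of the pivot pin. x: from the front (marker end, robot side) to the back; y: along the pin; z up. Front rail under the flap: x -22 to 22 mm, top 72 mm up; front wall under it: x -5 to 5. Cheeks holding the pin: y 34 to 46 mm either side, 97 mm high.
- flap_c (a joint): Turn of tray_c's marker flap, rad: 0 = flat over the front rail, free edge towards the robot (tray -x), green up; 1.57 = upright; 3.14 = flat, free edge over the tray (tray +x), orange up. Stops at 0 and 3.14; starts within 0.12 of 0. The pivot is stiff (0.05 N m, 0.7 N at the free edge): the flap stays wherever it is left, so it must be pushed down flat.
- hinge_c (a point): Middle of the pivot pin of tray_c's marker, 76 mm above the bench; the pin runs along the tray's y axis. Axes as the tray's.
- edge_c (a point): Middle of the free edge of tray_c's marker flap. The flap is a plywood paddle 6 mm thick reaching 70 mm from the pin (the pin lies in mid-thickness), 62 mm wide (46 mm over its last 12 mm), green on one face, orange on the other. Lying at 0 it overhangs the rail by 48 mm, with only the bench 73 mm below the overhang.
- knob_0: A dark turned wooden drawer knob, 42 mm across, 37 mm high, standing loose in tray_b. Origin: middle of its underside.
- finial_0: A pale turned wooden finial, 40 mm across, 50 mm high, standing loose in tray_c. Origin: middle of its underside.
- knob_1: A dark turned wooden drawer knob, 42 mm across, 37 mm high, standing loose in tray_b. Origin: middle of its underside.
- finial_1: A pale turned wooden finial, 40 mm across, 50 mm high, standing loose in tray_c. Origin: middle of its underside.
- knob_2: A dark turned wooden drawer knob, 42 mm across, 37 mm high, standing loose in tray_b. Origin: middle of its underside.
- finial_2: A pale turned wooden finial, 40 mm across, 50 mm high, standing loose in tray_c. Origin: middle of its underside.
- mallet: A loose black-headed mallet with a wooden handle, 260 mm long, lying on the bench left of the trays. Origin: middle of its underside.
- brush: A loose flat brush with a wooden handle, about 200 mm long, lying on the bench right of the trays. Origin: middle of its underside.
- glue: A yellow glue bottle, 56 mm across, 150 mm high, standing loose on the bench left of the trays. Origin: middle of its underside.

How it is judged:
By the outcome, as a careful person would: the job done as asked, in the order asked, and still so for the second after the job is handed in, with the robot touching nothing.
It also fails if it takes over 38 s, if anything falls off the work surface, if the arm or the gripper's body presses on something with over 40 N, if the wrist force passes 120 N, or if a joint passes its speed limit or range.

## Working session

There is one attempt and no reset: what is moved stays moved. The work goes in short steps, Python scripts to look and compute and a tool call to move; the robot and the scene stay as the last step left them, time stands still between calls to the robot, and variables do not carry over. Pictures are saved under pics/ and viewed, at most 10 in all, crops included, and the job is handed in when it is done.

Besides the shell and the picture viewer there is one more tool, called after ">>>" by a JSON object that holds its "fn" and its "kwargs", one argument or row to a line. apply_moves: Moves the arm, as the interface text tells. Scaled input: -1 to 1 covers 1000 mm each way for a shift and 90 degrees each way for a turn. Its arguments: {"type":"object","properties":{"targets":{"type":"array","items":{"type":"array","items":{"type":"number"}}},"newtons":{"type":"number"}},"required":["targets"]}

```bash
mkdir -p pics
cat > h.py <<'E'
import numpy as np,cv2
from plant import get_state,capture,close_job
def cloud(c):
    K=c['camera_matrix'];h,w=c['range_z'].shape
    u,v=np.meshgrid(np.arange(w),np.arange(h))
    p=cv2.undistortPoints(np.stack([u,v],-1).reshape(-1,1,2).astype(float),K,np.array([c['k1'],0,0,0.])).reshape(h,w,2)
    z=c['range_z'];P=np.dstack([p*z[...,None],z])
    return P@c['T'][:3,:3].T+c['T'][:3,3]
E
python3 - <<'E'
from h import *
s=get_state();print(s)
a=[]
for n in('scene','top'):
    c=capture(n);np.savez('/tmp/'+n,**c);cv2.imwrite(f'pics/{n}0.png',c['frame'][...,::-1])
    P=cloud(c);hsv=cv2.cvtColor(c['frame'],cv2.COLOR_RGB2HSV)
    m=cv2.inRange(hsv,(40,70,40),(85,255,255))*(c['range_z']>0).astype(np.uint8)
    k,l,st,ce=cv2.connectedComponentsWithStats(m)
    for i in range(1,k):
        if st[i,4]>60:
            q=P[l==i];print(n,st[i],ce[i].round(),np.median(q,0).round(4),q.min(0).round(3),q.max(0).round(3))
            print(cv2.minAreaRect((q[:,:2]*1000).astype(np.float32)))
E
```

```text
{'time_s': 0.0, 'joints': array([-4.94983145e+01,  2.05900622e+01,  6.34544303e-01, -1.81404873e-02,
       -7.01355435e+01, -1.65048666e+01]), 'qd': array([-0.03105482,  0.14421029, -0.04750057,  0.06382755, -0.02780856,
       -0.05418539]), 'joint_torque': array([-6.11195610e-04, -5.82718277e+01,  2.93061090e+01,  6.99742377e+00,
        7.02840698e-03, -1.75933474e-04]), 'tcp_pos': array([ 0.27427979, -0.61627415,  0.24465023]), 'eef_rot': array([ 1.79907846e+02, -9.52179552e-03, -1.56009351e+02]), 'contact_force': array([ 0.59700028,  0.05038046, -0.55294435]), 'moment': array([-0.0119292 , -0.01262538,  0.05418575]), 'gripper_force': 0.0, 'gripper_width': 0.08760206507306902}
scene [ 125  112   55   48 1186] [153. 137.] [ 0.7303 -0.501   0.0387] [ 0.613 -0.635  0.007] [ 0.823 -0.436  0.094]
((714.8745727539062, -547.7189331054688), (206.91616821289062, 117.02549743652344), 48.78553009033203)
scene [232 137  24  15 220] [244. 144.] [ 0.5107 -0.2756  0.0809] [ 0.48  -0.307  0.077] [ 0.543 -0.244  0.085]
((511.5098571777344, -275.3112487792969), (63.18718338012695, 62.607536315917
[... 1196 characters left out ...]
2, -586.5596923828125), (109.3888931274414, 101.88597106933594), 53.878292083740234)
top [271 181  19  19 308] [279. 189.] [0.6047 0.0245 0.0829] [ 0.572 -0.008  0.071] [0.632 0.051 0.093]
((602.0208129882812, 21.63016128540039), (58.00196075439453, 60.29696273803711), 89.22946166992188)
top [364 208  20  20 323] [374. 217.] [ 0.5114 -0.2776  0.0801] [ 0.479 -0.309 -0.001] [ 0.541 -0.248  0.091]
((509.5322265625, -277.6129150390625), (59.40176773071289, 59.497352600097656), 84.84773254394531)
top [186 231  21  21 320] [197. 241.] [0.4418 0.2893 0.0823] [0.41  0.259 0.072] [0.474 0.325 0.092]
((439.6802978515625, 289.8274841308594), (60.711971282958984, 59.54594802856445), 14.562420845031738)
```

Run:
```python
import cv2
a=cv2.imread('pics/scene0.png')
cv2.imwrite('pics/scene0b.png',cv2.resize(a,(784,588),interpolation=cv2.INTER_CUBIC))
b=cv2.imread('pics/top0.png')[100:340,130:450]
cv2.imwrite('pics/top0c.png',cv2.resize(b,(800,600),interpolation=cv2.INTER_CUBIC))
```

```text
(no output)
```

View pics/scene0b.png

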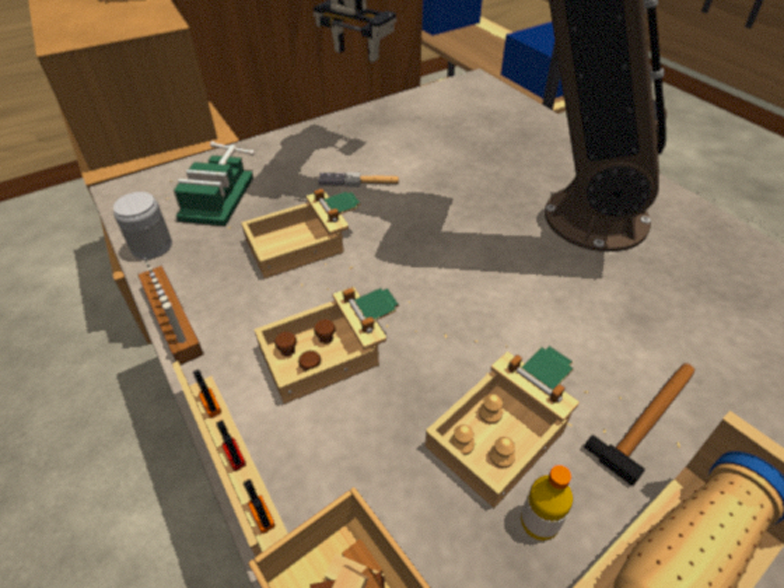

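View pics/top0c.png

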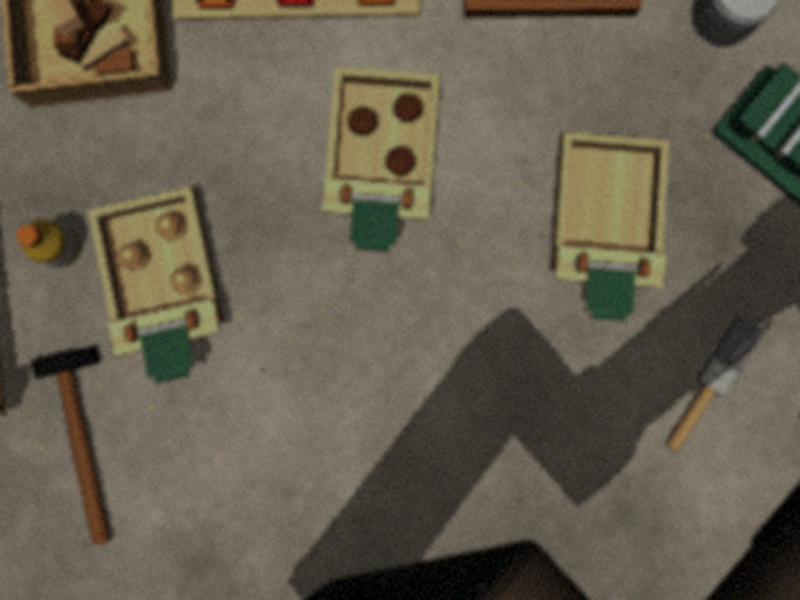

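The right-hand tray (top crop, about 610,210) is empty, and its green flap is at about (610,292). The brush lies in front of it on the right. Knobs are in the middle tray and finials in the left one. Next I'll locate the tray's hinge and yaw.

Run:
```python
from h import *
for n in('scene','top'):
    c=dict(np.load(f'/tmp/{n}.npz'));P=cloud(c)
    box=(abs(P[...,0]-.6)<.16)&(abs(P[...,1]+.28)<.12)&(c['range_z']>0)
    hsv=cv2.cvtColor(c['frame'],cv2.COLOR_RGB2HSV)
    g=cv2.inRange(hsv,(40,70,40),(85,255,255))>0
    def pr(nm,m):
        q=P[m];r=cv2.minAreaRect((q[:,:2]*1000).astype(np.float32));print(n,nm,m.sum(),q.mean(0).round(4),np.round(r[0]),np.round(r[1]),round(r[2],1))
    pr('flap',box&g&(P[...,2]>.06))
    pr('rail',box&~g&(P[...,2]>.064)&(P[...,2]<.083))
    m=box&~g&(P[...,2]>.089)&(P[...,2]<.11)
    for s in(0,1):
        mm=m&((P[...,1]>-.28)==s)
        if mm.sum()>3: pr('cheek',mm)
    pr('tray',box&~g&(P[...,2]>.042)&(P[...,2]<.12))
    # brown cheeks
    q=box&~g&(P[...,2]>.07)&(hsv[...,0]<14)&(hsv[...,1]>110)
    k,l,st,ce=cv2.connectedComponentsWithStats(q.astype(np.uint8))
    for i in range(1,k):
        if st[i,4]>5: print('brown',st[i,4],ce[i].round(1),P[l==i].mean(0).round(4))
    f=box&g&(P[...,2]>.06);A=P[f];co=np.linalg.lstsq(np.c_[A[:,0]-.51,np.ones(len(A))],A[:,2],rcond=None)[0];print('slope',co)
    m=(abs(P[...,0]-.42)<.1)&(abs(P[...,1]+.4)<.1)&(P[...,2]>.012);
    print('brush',P[m].min(0),P[m].max(0))
```

```text
scene flap 220 [ 0.511  -0.2755  0.0809] [ 512. -275.] [63. 63.] 85.9
scene rail 376 [ 0.5526 -0.2647  0.0736] [ 526. -276.] [143.  92.] 84.2
scene cheek 31 [ 0.5462 -0.3165  0.0949] [ 546. -317.] [14. 22.] 83.9
scene cheek 33 [ 0.5542 -0.237   0.0948] [ 553. -237.] [13. 20.] 88.8
scene tray 1122 [ 0.6097 -0.2731  0.0614] [ 602. -284.] [146. 244.] 84.9
brown 13 [227.9 137.9] [ 0.545  -0.3163  0.091 ]
slope [-0.03229446  0.08091036]
brush [ 0.32051029 -0.492892    0.01200188] [ 0.51726851 -0.30018211  0.08307287]
top flap 322 [ 0.5112 -0.2774  0.0803] [ 510. -278.] [59. 59.] 84.8
top rail 444 [ 0.5476 -0.2806  0.073 ] [ 523. -279.] [139.  93.] 84.2
top cheek 27 [ 0.5439 -0.3194  0.0952] [ 545. -319.] [12. 19.] 89.6
top cheek 23 [ 0.5514 -0.2409  0.0965] [ 552. -240.] [ 9. 20.] 87.0
top tray 982 [ 0.6016 -0.2862  0.0643] [ 600. -287.] [144. 247.] 85.1
brown 15 [362.5 204.9] [ 0.5492 -0.2401  0.0957]
brown 12 [387.  206.8] [ 0.5421 -0.3181  0.0951]
slope [-0.04421257  0.08036179]
brush [ 0.32000559 -0.49988928  0.01205392] [ 0.51763511 -0.30027733  0.72533169]
```

```bash
cat >> h.py <<'E'
from scipy.spatial.transform import Rotation as Ro
H=np.array([.5488,-.2783]);PSI=np.radians(-5.3)
Z=Ro.from_euler('z',PSI).as_matrix()
def pose(x,z,a,y=0):   # fingertip centre in tray frame, mm; a = degrees below horizontal
    a=np.radians(a);zt=np.array([np.cos(a),0,-np.sin(a)]);xt=np.array([-np.sin(a),0,-np.cos(a)])
    R=Z@np.c_[xt,[0,1,0],zt]
    p=Z@np.array([x,y,z])/1000+[*H,0]-R[:,2]*.019
    return R,p
def cur():
    s=get_state();return Ro.from_euler('xyz',s['eef_rot'],degrees=True).as_matrix(),s['tcp_pos'],s
def tip():
    R,p,s=cur();t=Z.T@(p+R[:,2]*.019-[*H,0])*1000;d=Z.T@R[:,2]
    print('t',round(s['time_s'],2),'tip',t.round(1),'a',np.degrees(np.arctan2(-d[2],d[0])).round(1),'d_y',d[1].round(3),'yaxis',(Z.T@R[:,1]).round(3),'F',s['contact_force'].round(1),'j',s['joints'].round(0),'w',s['gripper_width'])
def plan(wps):          # [(x,z,a,rows)], prints rows relative
    R,p,_=cur()
    for x,z,a,n in wps:
        R1,p1=pose(x,z,a)
        rv=Ro.from_matrix(R.T@R1).as_rotvec();R0,p0=R,p
        for i in range(1,n+1):
            Rt=R0@Ro.from_rotvec(rv*i/n).as_matrix()
            # tip interpolates linearly
            t0=p0+R0[:,2]*.019;t1=p1+R1[:,2]*.019
            pt=t0+(t1-t0)*i/n-Rt[:,2]*.019
            d=np.round(R.T@(pt-p),4);w=np.round(Ro.from_matrix(R.T@Rt).as_rotvec(degrees=True)/90,3)
            print([0,*map(float,d),*map(float,w)],end=',')
            p=p+R@d;R=R@Ro.from_rotvec(w*90,degrees=True).as_matrix()
        print()
E
python3 -c "
from h import *
tip();plan([(-150,160,90,12),(-150,130,30,12)])"
```

```text
t 0.1 tip [-242.1 -361.9  225.7] a 90.0 d_y 0.001 yaxis [-0.489  0.872  0.001] F [ 0.2  0.1 -0.9] j [-49.  21.   1.  -0. -70. -17.] w 0.08765668979658778
[0, -0.0214, 0.0225, 0.0055, 0.0, -0.0, 0.027],[0, -0.0205, 0.0235, 0.0055, 0.0, -0.0, 0.027],[0, -0.0195, 0.0243, 0.0055, 0.0, -0.0, 0.027],[0, -0.0184, 0.025, 0.0055, 0.0, -0.0, 0.027],[0, -0.0173, 0.0259, 0.0055, 0.0, -0.0, 0.028],[0, -0.0162, 0.0266, 0.0055, 0.0, -0.0, 0.027],[0, -0.0151, 0.0272, 0.0056, 0.0, -0.0, 0.027],[0, -0.0138, 0.0279, 0.0055, 0.001, -0.0, 0.027],[0, -0.0127, 0.0284, 0.0054, -0.0, -0.0, 0.027],[0, -0.0115, 0.0289, 0.0055, -0.0, -0.0, 0.027],[0, -0.0102, 0.0294, 0.0054, -0.0, -0.0, 0.027],[0, -0.009, 0.0298, 0.0055, -0.0, -0.0, 0.027],
[0, 0.0017, 0.0, 0.0026, 0.0, -0.056, 0.0],[0, 0.0018, 0.0, 0.0025, 0.0, -0.055, 0.0],[0, 0.0021, 0.0, 0.0026, 0.0, -0.056, 0.0],[0, 0.0023, 0.0, 0.0025, 0.0, -0.055, 0.0],[0, 0.0025, 0.0, 0.0024, 0.0, -0.056, 0.0],[0, 0.0027, 0.0, 0.0023, 0.0, -0.056, 0.0],[0, 0.003, 0.0, 0.0022, 0.0, -0.055, 0.0],[0, 0.003, 0.0, 0.0022, 0.0, -0.056, 0.0],[0, 0.0033, 0.0, 0.002, 0.0, -0.055, 0.0],[0, 0.0034, 0.0, 0.0018, 0.0, -0.056, 0.0],[0, 0.0036, 0.0, 0.0017, 0.0, -0.055, 0.0],[0, 0.0037, 0.0, 0.0015, 0.0, -0.056, 0.0],
```

>>> {"fn": "apply_moves", "kwargs": {
  "targets": [
    [0, -0.0215, 0.0225, 0.0055, 0, 0, 0.027],
    [0, -0.0205, 0.0235, 0.0055, 0, 0, 0.027],
    [0, -0.0195, 0.0245, 0.0055, 0, 0, 0.027],
    [0, -0.0185, 0.025, 0.0055, 0, 0, 0.027],
    [0, -0.0175, 0.026, 0.0055, 0, 0, 0.028],
    [0, -0.016, 0.0265, 0.0055, 0, 0, 0.027],
    [0, -0.015, 0.027, 0.0055, 0, 0, 0.027],
    [0, -0.014, 0.028, 0.0055, 0, 0, 0.027],
    [0, -0.0125, 0.0285, 0.0055, 0, 0, 0.027],
    [0, -0.0115, 0.029, 0.0055, 0, 0, 0.027],
    [0, -0.01, 0.0295, 0.0055, 0, 0, 0.027],
    [0, -0.009, 0.03, 0.0055, 0, 0, 0.027]
  ]
}}

```text
time_s: 1.1
tcp_pos: [0.3994, -0.2627, 0.1792]
eef_rot: [180.0, -0.0, 174.6]
contact_force: [0.3, -0.1, -0.4]
gripper_width: 0.013
gripper_force: 0.0
```

>>> {"fn": "apply_moves", "kwargs": {
  "targets": [
    [0, 0, 0, 0, 0, 0, 0],
    [0, 0.0015, 0, 0.0025, 0, -0.056, 0],
    [0, 0.002, 0, 0.0025, 0, -0.055, 0],
    [0, 0.002, 0, 0.0025, 0, -0.056, 0],
    [0, 0.0025, 0, 0.0025, 0, -0.055, 0],
    [0, 0.0025, 0, 0.0025, 0, -0.056, 0],
    [0, 0.0025, 0, 0.0025, 0, -0.056, 0]
  ]
}}

```text
time_s: 1.68
tcp_pos: [0.3894, -0.2634, 0.1622]
eef_rot: [-179.9, 30.3, 174.8]
contact_force: [-1.2, -0.6, -1.7]
gripper_width: 0.0004
gripper_force: 0.0
```

```bash
python3 -c "
from h import *
tip();plan([(-150,130,30,6)])"
```

```text
t 1.68 tip [-1.505e+02  1.000e-01  1.458e+02] a 59.7 d_y -0.001 yaxis [-0.001  1.    -0.002] F [-1.2 -0.6 -1.7] j [-14.  -7. -46. -12. -21. -71.] w 0.00038227851580903595
[0, 0.0029, -0.0, 0.0024, -0.0, -0.055, 0.0],[0, 0.0031, -0.0, 0.0023, -0.0, -0.055, 0.0],[0, 0.0033, -0.0, 0.0021, -0.0, -0.055, 0.001],[0, 0.0034, -0.0, 0.002, -0.0, -0.055, -0.0],[0, 0.0036, -0.0, 0.0018, -0.0, -0.055, -0.0],[0, 0.0037, -0.0001, 0.0016, -0.0, -0.055, 0.0],
```

```bash
python3 -c "
from h import *
plan([(-110,48,50,8),(-76,48,50,4)])"
```

```text
[0, 0.0022, 0.0, 0.0131, -0.0, -0.013, 0.0],[0, 0.0025, 0.0, 0.0131, -0.0, -0.014, 0.0],[0, 0.0027, 0.0, 0.013, -0.0, -0.013, 0.0],[0, 0.003, 0.0, 0.013, -0.0, -0.014, 0.0],[0, 0.0033, 0.0, 0.0129, -0.0, -0.013, 0.001],[0, 0.0036, 0.0, 0.0128, -0.0, -0.014, -0.0],[0, 0.0039, 0.0, 0.0128, -0.0, -0.013, -0.0],[0, 0.0041, 0.0, 0.0127, -0.001, -0.014, -0.0],
[0, -0.0065, 0.0, 0.0055, 0.0, 0.0, -0.0],[0, -0.0065, 0.0, 0.0054, 0.0, 0.0, -0.0],[0, -0.0065, 0.0, 0.0055, 0.0, 0.0, -0.0],[0, -0.0066, 0.0, 0.0055, 0.0, 0.0, -0.0],
```

>>> {"fn": "apply_moves", "kwargs": {
  "targets": [
    [0, 0.002, 0, 0.013, 0, -0.013, 0],
    [0, 0.0025, 0, 0.013, 0, -0.014, 0],
    [0, 0.003, 0, 0.013, 0, -0.013, 0],
    [0, 0.003, 0, 0.013, 0, -0.014, 0],
    [0, 0.0035, 0, 0.013, 0, -0.013, 0],
    [0, 0.0035, 0, 0.013, 0, -0.014, 0],
    [0, 0.004, 0, 0.013, 0, -0.013, 0],
    [0, 0.004, 0, 0.0125, 0, -0.014, 0],
    [0, 0, 0, 0, 0, 0, 0],
    [0, 0, 0, 0, 0, 0, 0]
  ]
}}

```text
time_s: 2.52
tcp_pos: [0.4244, -0.2679, 0.0631]
eef_rot: [179.8, 39.3, 174.4]
contact_force: [-0.7, 0.3, 0.4]
gripper_width: 0.0005
gripper_force: 0.0
```

Run:
```python
from h import *
tip();plan([(-76,48,50,4)])
c=capture('scene');b=c['frame'][90:240,150:350,::-1];cv2.imwrite('pics/s1.png',cv2.resize(b,(800,600),interpolation=cv2.INTER_CUBIC))
```

```text
t 2.52 tip [-112.8   -1.1   48.4] a 50.7 d_y -0.0 yaxis [0.004 1.    0.003] F [-0.7  0.3  0.4] j [-36.  10. -36. -64. -21.  -3.] w 0.0005219338276147775
[0, -0.007, 0.0003, 0.0059, -0.0, -0.002, -0.001],[0, -0.007, 0.0003, 0.0059, -0.0, -0.002, -0.0],[0, -0.0069, 0.0003, 0.006, -0.0, -0.002, -0.001],[0, -0.0069, 0.0003, 0.006, -0.0, -0.002, -0.001],
```

View pics/s1.png

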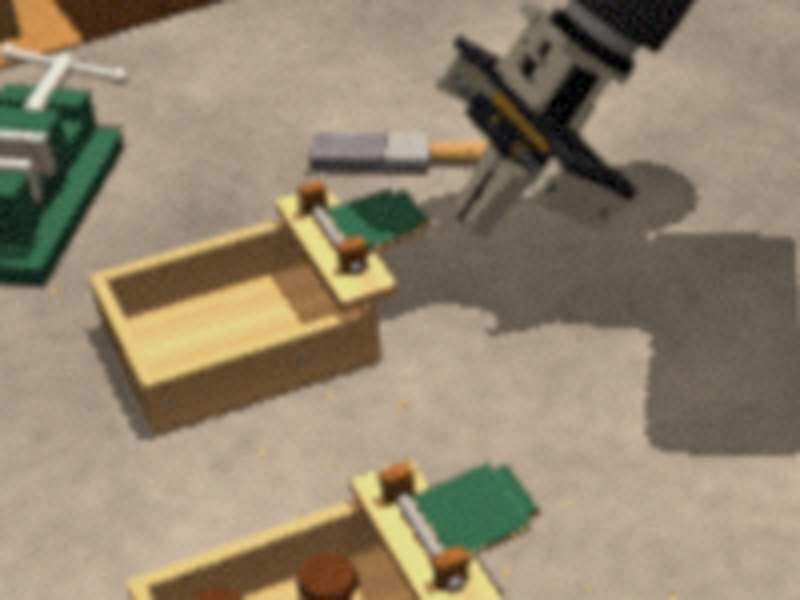

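The gripper is tilted in front of the flap: tips at about (485,225), free edge at (425,215), clear of the brush. Next I'll move in under the flap and sweep it up.

```bash
cat >> h.py <<'E'
def swp(th,a,s=15,push=0):   # tip centre for flap angle th, tool angle a (deg); contact r=55 / edge
    t,A=np.radians([th,a]);f=np.array([-np.cos(t),np.sin(t)]);o=np.array([-np.sin(t),-np.cos(t)])
    b=np.array([-np.cos(A),np.sin(A)]);n=np.array([np.sin(A),np.cos(A)])
    hz=np.array([0,76.])
    if th<a: c=hz+70*f+3*o-s*b
    else: c=hz+(70-s)*f+3*o
    c=c-9.5*n-push*o
    return tuple(c.round(1))+(a,)
E
python3 -c "
from h import *
W=[(-76,48,50,4)]+[swp(t,50)+(n,) for t,n in((2,2),(12,2),(22,2),(32,2),(42,2),(52,2))]
print(W);plan(W)"
```

```text
[(-76, 48, 50, 4), (np.float64(-67.7), np.float64(57.8), 50, 2), (np.float64(-66.7), np.float64(70.0), 50, 2), (np.float64(-63.7), np.float64(81.8), 50, 2), (np.float64(-58.6), np.float64(93.0), 50, 2), (np.float64(-51.7), np.float64(103.0), 50, 2), (np.float64(-43.5), np.float64(111.4), 50, 2)]
[0, -0.0068, 0.0002, 0.006, 0.0, -0.002, -0.0],[0, -0.0068, 0.0001, 0.006, 0.0, -0.002, -0.001],[0, -0.0068, 0.0002, 0.0061, 0.0, -0.001, -0.0],[0, -0.0068, 0.0001, 0.006, 0.0, -0.002, -0.001],
[0, -0.0063, 0.0, -0.0011, 0.0, -0.0, 0.0],[0, -0.0063, 0.0, -0.001, 0.0, -0.0, 0.0],
[0, -0.0043, 0.0, -0.0044, 0.0, -0.0, 0.0],[0, -0.0043, 0.0, -0.0044, 0.0, -0.0, 0.0],
[0, -0.005, 0.0, -0.0035, 0.0, -0.0, 0.0],[0, -0.0049, 0.0, -0.0036, 0.0, -0.0, 0.0],
[0, -0.0056, 0.0, -0.0026, 0.0, -0.0, 0.0],[0, -0.0055, 0.0, -0.0027, 0.0, -0.0, 0.0],
[0, -0.0059, 0.0, -0.0016, 0.0, -0.0, 0.0],[0, -0.0058, 0.0, -0.0016, 0.0, -0.0, 0.0],
[0, -0.0059, 0.0, -0.0006, 0.0, -0.0, 0.0],[0, -0.0058, 0.0, -0.0006, 0.0, -0.0, 0.0],
```

>>> {"fn": "apply_moves", "kwargs": {
  "targets": [
    [0, -0.007, 0, 0.006, 0, -0.002, 0],
    [0, -0.007, 0, 0.006, 0, -0.002, 0],
    [0, -0.007, 0, 0.006, 0, -0.001, 0],
    [0, -0.0065, 0, 0.006, 0, -0.002, 0],
    [0, -0.003, 0, -0.0005, 0, 0, 0],
    [0, -0.003, 0, -0.0005, 0, 0, 0],
    [0, -0.003, 0, -0.0005, 0, 0, 0],
    [0, -0.003, 0, -0.0005, 0, 0, 0],
    [0, -0.002, 0, -0.002, 0, 0, 0],
    [0, -0.002, 0, -0.002, 0, 0, 0],
    [0, -0.002, 0, -0.002, 0, 0, 0],
    [0, -0.002, 0, -0.002, 0, 0, 0],
    [0, 0, 0, 0, 0, 0, 0]
  ]
}}

```text
time_s: 3.65
tcp_pos: [0.471, -0.2703, 0.0843]
eef_rot: [180.0, 40.1, 174.8]
contact_force: [-1.8, 1.2, -0.9]
gripper_width: 0.0009
gripper_force: 1.0
```

Run:
```python
from h import *
tip()
c=capture('scene');b=c['frame'][90:240,150:350,::-1];cv2.imwrite('pics/s2.png',cv2.resize(b,(800,600),interpolation=cv2.INTER_CUBIC))
plan([swp(t,50)+(n,) for t,n in((12,1),(22,4),(32,4),(42,4),(52,4))])
```

```text
t 3.65 tip [-66.    0.8  69.8] a 49.9 d_y 0.001 yaxis [-0.002  1.     0.001] F [-1.8  1.2 -0.9] j [-29.  10. -33. -58. -18. -15.] w 0.0008691639321158679
[0, 0.0003, -0.0007, -0.0008, 0.001, 0.002, 0.001],
[0, -0.0025, 0.0, -0.0018, -0.0, -0.0, -0.0],[0, -0.0024, 0.0, -0.0018, -0.0, -0.0, -0.0],[0, -0.0025, 0.0, -0.0017, -0.0, -0.0, -0.0],[0, -0.0024, 0.0, -0.0018, -0.0, -0.0, -0.0],
[0, -0.0028, 0.0, -0.0013, -0.0, -0.0, -0.0],[0, -0.0028, 0.0, -0.0014, -0.0, -0.0, -0.0],[0, -0.0028, 0.0, -0.0013, -0.0, -0.0, -0.0],[0, -0.0027, 0.0, -0.0013, -0.0, -0.0, -0.0],
[0, -0.0029, 0.0, -0.0008, -0.0, -0.0, -0.0],[0, -0.003, 0.0, -0.0008, -0.0, -0.0, -0.0],[0, -0.0029, 0.0, -0.0008, -0.0, -0.0, -0.0],[0, -0.003, 0.0, -0.0009, -0.0, -0.0, -0.0],
[0, -0.0029, 0.0, -0.0003, -0.0, -0.0, -0.0],[0, -0.0029, 0.0, -0.0003, -0.0, -0.0, -0.0],[0, -0.0029, 0.0, -0.0002, -0.0, -0.0, -0.0],[0, -0.0029, 0.0, -0.0003, -0.0, -0.0, -0.0],
```

View pics/s2.png

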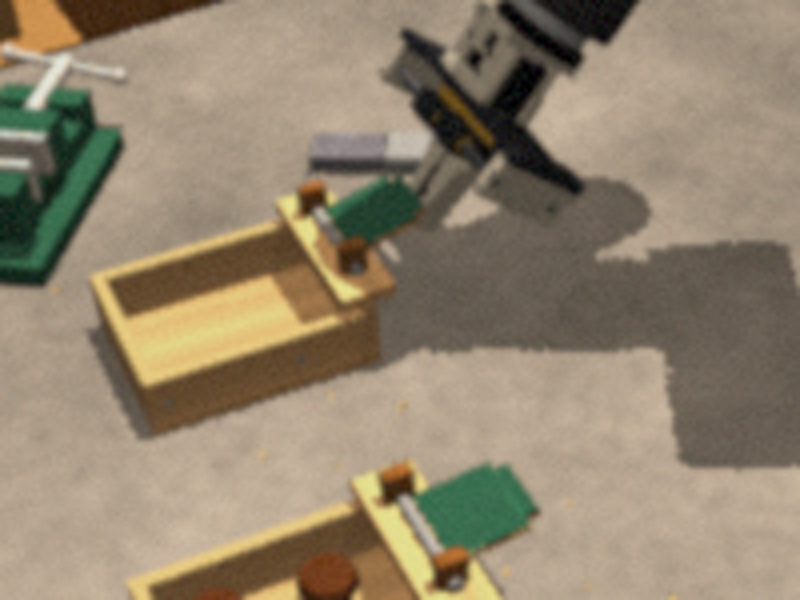

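The flap's edge is lifted at (415,195) and the fingertip is under it at (390,250). The tray hasn't moved, so I'll keep going.

>>> {"fn": "apply_moves", "kwargs": {
  "targets": [
    [0, -0.0025, -0.0005, -0.002, 0, 0, 0],
    [0, -0.0025, 0, -0.002, 0, 0, 0],
    [0, -0.0025, 0, -0.002, 0, 0, 0],
    [0, -0.0025, 0, -0.002, 0, 0, 0],
    [0, -0.003, 0, -0.0015, 0, 0, 0],
    [0, -0.0025, 0, -0.0015, 0, 0, 0],
    [0, -0.003, 0, -0.001, 0, 0, 0],
    [0, -0.0025, 0, -0.0015, 0, 0, 0],
    [0, -0.003, 0, -0.001, 0, 0, 0],
    [0, -0.003, 0, -0.001, 0, 0, 0],
    [0, -0.003, 0, -0.001, 0, 0, 0],
    [0, -0.003, 0, -0.0005, 0, 0, 0],
    [0, -0.003, 0, -0.0005, 0, 0, 0],
    [0, -0.003, 0, 0, 0, 0, 0],
    [0, -0.003, 0, 0, 0, 0, 0],
    [0, -0.003, 0, -0.0005, 0, 0, 0]
  ]
}}

```text
time_s: 5.03
tcp_pos: [0.4938, -0.2731, 0.1265]
eef_rot: [179.9, 40.1, 174.7]
contact_force: [-0.2, -0.2, -1.8]
gripper_width: 0.0007
gripper_force: 0.5
```

Run:
```python
from h import *
tip()
plan([swp(t,a)+(n,) for t,a,n in((57,50,2),(70,56,4),(83,62,4),(96,68,4),(109,74,4))])
```

```text
t 5.03 tip [-4.30e+01  1.00e-01  1.12e+02] a 49.9 d_y 0.001 yaxis [-0.001  1.     0.001] F [-0.2 -0.2 -1.8] j [-21.   6. -34. -42. -15. -37.] w 0.0006806879292688903
[0, -0.0021, -0.0001, 0.0001, 0.0, 0.001, 0.0],[0, -0.002, -0.0, 0.0002, 0.001, 0.0, 0.0],
[0, -0.0036, -0.0, 0.0003, -0.0, 0.017, 0.0],[0, -0.0035, -0.0, 0.0002, -0.0, 0.016, 0.0],[0, -0.0036, -0.0, 0.0002, -0.0, 0.017, 0.0],[0, -0.0036, -0.0, 0.0001, -0.0, 0.017, 0.0],
[0, -0.0035, -0.0, 0.0007, -0.0, 0.017, 0.0],[0, -0.0035, -0.0, 0.0005, -0.0, 0.016, 0.0],[0, -0.0035, -0.0, 0.0005, -0.0, 0.017, 0.0],[0, -0.0036, -0.0, 0.0005, -0.0, 0.016, 0.0],
[0, -0.0034, -0.0, 0.001, -0.0, 0.017, 0.0],[0, -0.0033, -0.0, 0.001, -0.0, 0.017, 0.0],[0, -0.0035, -0.0, 0.0009, -0.0, 0.016, 0.0],[0, -0.0034, -0.0, 0.0008, -0.0, 0.017, 0.0],
[0, -0.0031, -0.0, 0.0014, -0.0, 0.017, 0.0],[0, -0.0032, -0.0, 0.0013, -0.0, 0.016, 0.0],[0, -0.0032, -0.0, 0.0012, -0.0, 0.017, 0.0],[0, -0.0033, -0.0, 0.0012, -0.0, 0.017, 0.0],
```

>>> {"fn": "apply_moves", "kwargs": {
  "targets": [
    [0, -0.002, 0, 0, 0, 0, 0],
    [0, -0.002, 0, 0, 0, 0, 0],
    [0, -0.0035, 0, 0.0005, 0, 0.017, 0],
    [0, -0.0035, 0, 0, 0, 0.016, 0],
    [0, -0.0035, 0, 0, 0, 0.017, 0],
    [0, -0.0035, 0, 0, 0, 0.017, 0],
    [0, -0.0035, 0, 0.0005, 0, 0.017, 0],
    [0, -0.0035, 0, 0.0005, 0, 0.016, 0],
    [0, -0.0035, 0, 0.0005, 0, 0.017, 0],
    [0, -0.0035, 0, 0.0005, 0, 0.016, 0],
    [0, -0.0035, 0, 0.001, 0, 0.017, 0],
    [0, -0.0035, 0, 0.001, 0, 0.017, 0],
    [0, -0.0035, 0, 0.001, 0, 0.016, 0],
    [0, -0.0035, 0, 0.001, 0, 0.017, 0],
    [0, -0.003, 0, 0.0015, 0, 0.017, 0],
    [0, -0.003, 0, 0.0015, 0, 0.016, 0],
    [0, -0.003, 0, 0.001, 0, 0.017, 0],
    [0, -0.0035, 0, 0.001, 0, 0.017, 0]
  ]
}}

```text
time_s: 6.53
tcp_pos: [0.5487, -0.2782, 0.145]
eef_rot: [180.0, 16.0, 174.7]
contact_force: [-1.2, 0.5, -0.1]
gripper_width: -0.0001
gripper_force: 0.4
```

Run:
```python
from h import *
tip()
c=capture('scene');b=c['frame'][90:240,150:350,::-1];cv2.imwrite('pics/s3.png',cv2.resize(b,(800,600),interpolation=cv2.INTER_CUBIC))
plan([swp(t,a)+(n,) for t,a,n in((120,78,4),(132,82,4),(144,84,4),(156,86,4))])
```

```text
t 6.53 tip [5.200e+00 1.000e-01 1.268e+02] a 74.0 d_y 0.001 yaxis [-0.001  1.     0.   ] F [-1.2  0.5 -0.1] j [ -9.  13. -26.  -2. -35. -84.] w -5.311178759535943e-05
[0, -0.0022, 0.0, 0.0015, 0.0, 0.011, 0.0],[0, -0.0022, 0.0, 0.0016, 0.0, 0.011, 0.001],[0, -0.0023, 0.0, 0.0014, 0.0, 0.011, -0.0],[0, -0.0023, 0.0, 0.0015, 0.0, 0.011, 0.0],
[0, -0.0024, 0.0, 0.0019, 0.0, 0.011, 0.0],[0, -0.0024, 0.0, 0.0018, 0.0, 0.011, 0.0],[0, -0.0024, 0.0, 0.0018, 0.0, 0.011, 0.0],[0, -0.0025, 0.0, 0.0017, 0.0, 0.011, 0.0],
[0, -0.0019, 0.0, 0.0022, 0.0, 0.006, 0.0],[0, -0.0019, 0.0, 0.0022, 0.0, 0.005, 0.0],[0, -0.002, 0.0, 0.0022, 0.0, 0.006, 0.0],[0, -0.0019, 0.0, 0.0022, 0.0, 0.006, 0.0],
[0, -0.0015, 0.0, 0.0025, 0.0, 0.005, 0.0],[0, -0.0015, 0.0, 0.0025, 0.0, 0.006, 0.0],[0, -0.0015, 0.0, 0.0025, 0.0, 0.005, 0.0],[0, -0.0015, 0.0, 0.0024, 0.0, 0.006, 0.0],
```

View pics/s3.png

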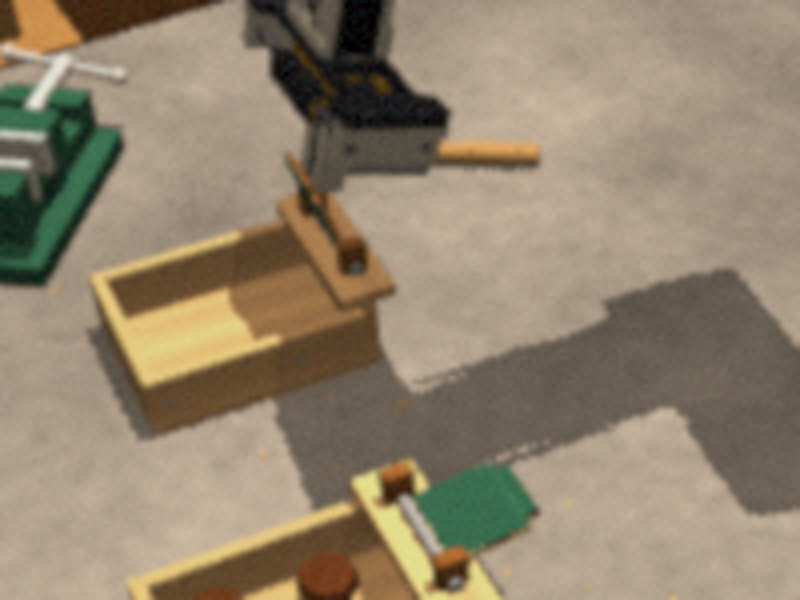

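The flap is just past upright (its edge at about (292,158)) and the fingers are behind it at (325,180). The tray still hasn't moved. I'll push on over and down.

>>> {"fn": "apply_moves", "kwargs": {
  "targets": [
    [0, -0.002, 0, 0.0015, 0, 0.011, 0],
    [0, -0.0025, 0, 0.0015, 0, 0.011, 0],
    [0, -0.002, 0, 0.0015, 0, 0.011, 0],
    [0, -0.0025, 0, 0.0015, 0, 0.011, 0],
    [0, -0.0025, 0, 0.002, 0, 0.011, 0],
    [0, -0.0025, 0, 0.002, 0, 0.011, 0],
    [0, -0.0025, 0, 0.0015, 0, 0.011, 0],
    [0, -0.0025, 0, 0.0015, 0, 0.011, 0],
    [0, -0.002, 0, 0.002, 0, 0.006, 0],
    [0, -0.002, 0, 0.0025, 0, 0.005, 0],
    [0, -0.002, 0, 0.002, 0, 0.006, 0],
    [0, -0.002, 0, 0.0025, 0, 0.006, 0],
    [0, -0.0015, 0, 0.0025, 0, 0.005, 0],
    [0, -0.0015, 0, 0.0025, 0, 0.006, 0],
    [0, -0.0015, 0, 0.0025, 0, 0.005, 0],
    [0, -0.0015, 0, 0.0025, 0, 0.006, 0]
  ]
}}

```text
time_s: 7.92
tcp_pos: [0.5858, -0.2816, 0.1188]
eef_rot: [180.0, 4.1, 174.8]
contact_force: [0.4, -1.2, -0.1]
gripper_width: 0.0004
gripper_force: 0.3
```

Run:
```python
from h import *
tip()
plan([swp(t,a)+(n,) for t,a,n in((168,87,4),(176,88,4),(180,88,3))])
```

```text
t 7.92 tip [38.5  0.1 99.9] a 85.9 d_y 0.001 yaxis [-0.001  1.     0.001] F [ 0.4 -1.2 -0.1] j [ -9.  22. -15.  -0. -49. -86.] w 0.0003506283236465892
[0, -0.0012, -0.0, 0.0026, 0.0, 0.003, 0.0],[0, -0.0012, -0.0001, 0.0026, 0.0, 0.003, 0.0],[0, -0.0012, 0.0, 0.0025, 0.0, 0.003, 0.0],[0, -0.0013, -0.0, 0.0026, 0.0, 0.003, 0.001],
[0, -0.0004, -0.0, 0.0019, 0.0, 0.003, -0.0],[0, -0.0003, -0.0, 0.0018, 0.0, 0.002, -0.0],[0, -0.0004, -0.0, 0.0019, 0.0, 0.003, -0.0],[0, -0.0004, -0.0, 0.0018, 0.0, 0.003, -0.0],
[0, -0.0, -0.0, 0.0013, 0.0, -0.0, -0.0],[0, -0.0001, -0.0, 0.0013, 0.0, -0.0, -0.0],[0, -0.0, -0.0, 0.0013, 0.0, -0.0, -0.0],
```

>>> {"fn": "apply_moves", "kwargs": {
  "targets": [
    [0, -0.001, 0, 0.0025, 0, 0.003, 0],
    [0, -0.0015, 0, 0.0025, 0, 0.003, 0],
    [0, -0.001, 0, 0.0025, 0, 0.003, 0],
    [0, -0.0015, 0, 0.0025, 0, 0.003, 0],
    [0, -0.0005, 0, 0.002, 0, 0.003, 0],
    [0, 0, 0, 0.002, 0, 0.002, 0],
    [0, -0.0005, 0, 0.002, 0, 0.003, 0],
    [0, -0.0005, 0, 0.0015, 0, 0.003, 0],
    [0, 0, 0, 0.001, 0, 0, 0],
    [0, 0, 0, 0.001, 0, 0, 0],
    [0, 0, 0, 0.001, 0, 0, 0],
    [0, 0, 0, 0, 0, 0, 0]
  ]
}}

```text
time_s: 8.92
tcp_pos: [0.5934, -0.2823, 0.0989]
eef_rot: [180.0, 2.1, 174.8]
contact_force: [0.4, 1.0, -0.3]
gripper_width: 0.0003
gripper_force: 0.0
```

Run:
```python
from h import *
tip()
```

```text
t 8.92 tip [45.5  0.2 79.9] a 87.9 d_y 0.001 yaxis [-0.001  1.     0.001] F [ 0.4  1.  -0.3] j [ -9.  25. -13.  -0. -50. -87.] w 0.0003408480614356225
```

>>> {"fn": "apply_moves", "kwargs": {
  "targets": [
    [0, 0, 0, 0.0005, 0, 0, 0],
    [0, 0, 0, 0.0005, 0, 0, 0],
    [0, 0, 0, 0.0005, 0, 0, 0],
    [0, 0, 0, 0, 0, 0, 0],
    [0, 0, 0, 0, 0, 0, 0]
  ]
}}

```text
time_s: 9.33
tcp_pos: [0.5934, -0.2823, 0.0976]
eef_rot: [180.0, 2.1, 174.8]
contact_force: [-0.3, 0.5, 1.1]
gripper_width: 0.0004
gripper_force: 0.6
```

>>> {"fn": "apply_moves", "kwargs": {
  "targets": [
    [0, 0, 0, 0.0005, 0, 0, 0],
    [0, 0, 0, 0, 0, 0, 0],
    [0, 0, 0, 0, 0, 0, 0]
  ]
}}

```text
time_s: 9.58
tcp_pos: [0.5935, -0.2823, 0.0975]
eef_rot: [180.0, 2.1, 174.8]
contact_force: [-0.1, 1.2, 5.1]
gripper_width: 0.0005
gripper_force: 2.5
```

The upward force jumped to 5 N with the tip at z ≈ 78.5 mm, so the flap is on its stop. I'll back off upward and look.

>>> {"fn": "apply_moves", "kwargs": {
  "targets": [
    [0, 0, 0, -0.003, 0, 0, 0],
    [0, 0, 0, -0.01, 0, 0, 0],
    [0, 0, 0, -0.02, 0, 0, 0],
    [0, 0, 0, -0.03, 0, 0, 0],
    [0, 0, 0, -0.03, 0, 0, 0],
    [0, 0.03, 0, -0.03, 0, 0, 0],
    [0, 0.035, 0, -0.02, 0, 0, 0],
    [0, 0.035, 0, 0, 0, 0, 0],
    [0, 0.035, 0, 0, 0, 0, 0],
    [0, 0.02, 0, 0, 0, 0, 0],
    [0, 0, 0, 0, 0, 0, 0],
    [0, 0, 0, 0, 0, 0, 0]
  ]
}}

```text
time_s: 10.58
tcp_pos: [0.4339, -0.2679, 0.2352]
eef_rot: [180.0, 2.2, 174.7]
contact_force: [0.8, 1.0, 0.4]
gripper_width: 0.0007
gripper_force: 0.0
```

Run:
```python
from h import *
tip()
c=capture('scene');b=c['frame'][90:240,150:350,::-1];cv2.imwrite('pics/s4.png',cv2.resize(b,(800,600),interpolation=cv2.INTER_CUBIC))
P=cloud(c);hsv=cv2.cvtColor(c['frame'],cv2.COLOR_RGB2HSV)
T=(P-[*H,0])@Z
m=(T[...,0]>15)&(T[...,0]<68)&(abs(T[...,1])<22)&(T[...,2]>.06)|((T[...,0]>.015)&(T[...,0]<.068)&(abs(T[...,1])<.022)&(T[...,2]>.06)&(T[...,2]<.12))
q=T[m];print(m.sum(),q.mean(0),np.median(hsv[m],0),np.linalg.lstsq(np.c_[q[:,0],np.ones(len(q))],q[:,2],rcond=None)[0])
```

```text
t 10.58 tip [-1.146e+02 -2.000e-01  2.162e+02] a 87.8 d_y 0.0 yaxis [-0.001  1.     0.   ] F [0.8 1.  0.4] j [-10.   4. -22.  -0. -62. -85.] w 0.0007403545555542093
161 [0.04190349 0.0013281  0.07907038] [ 13. 255. 157.] [0.01377125 0.07849332]
```

View pics/s4.png

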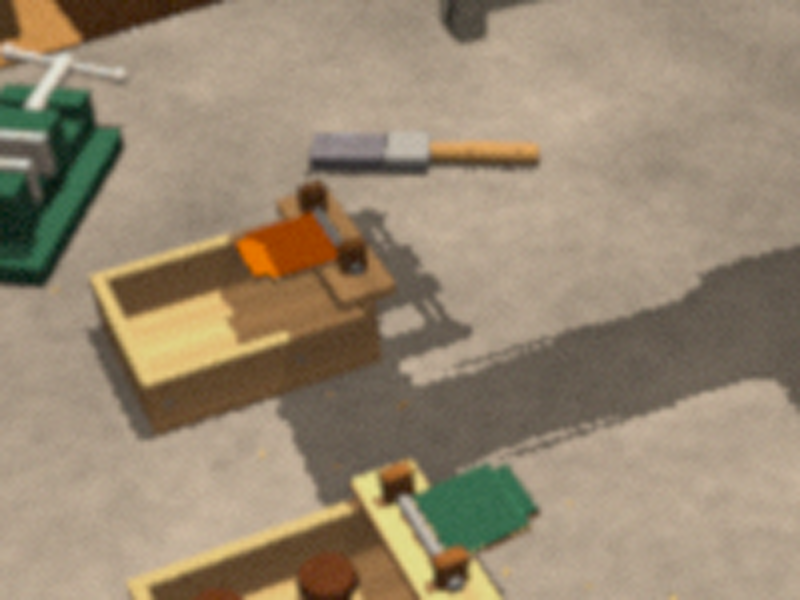

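The marker lies flat with orange up at (285,245): its top is 79 mm above the bench and level to within about 1°. The tray hasn't moved, the brush is where it was, the next tray is still green, and the arm is clear.

```bash
python3 -c "
from plant import close_job
print(close_job())"
```

```text
the job is handed in; nothing more can be done
None
```

The empty tray's marker is flipped and lies flat with orange up; the tray, its neighbour and the brush stayed put in the camera views, and I handed the job in at about 10.6 s of the 38 s allowed.

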